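# Weigh a loaf tin by lifting it off the zeroed bench scale

## Robot

A 6-joint arm with a two-finger parallel gripper is mounted at the origin on the work surface. World frame = base frame: x ahead of the robot, y to its left, z up, the work surface at z = 0. Lengths are in m, angles in rad, forces in N, time in s.
With the tool pointing down it reaches from about 0.35 to 0.725 m from the base axis. Payload 4.3 kg.
Tool frame: the origin (TCP) lies midway between the tips of the shut fingers; the grasp point (between the pads) lies 19 mm behind it; z points along the fingers, y is the direction in which the jaws open and shut (so a half turn about z gives the same grasp; the last joint's range is limited). The gripper opens to 85 mm and grips with 20 to 120 N. Pads are 22 mm wide; open, the fingers measure 114 mm over their backs; the gripper's body (76 mm by 85 mm) begins 54 mm behind the grasp point. The pads swing forward as they close: fully open they stand 13 mm farther back than shut.
Start: joints at [-1.314, 0.377, 0.081, 1.274, 0, 1.46], TCP at [0.206, -0.537, 0.231] pointing down, gripper open.
Joint ranges: [-2.72, 2.72], [-0.84, 1.66], [-1.02, 1.22], [-1.77, 2.12], [-1.37, 1.28], [-3.14, 3.14]. Speed limits (rad/s): [2.57, 2.57, 3.14, 3.14, 3.14, 3.14].

## Interface

Orientations are given as [roll, pitch, yaw] about the fixed x, y, z axes, in that order (R = Rz(yaw) Ry(pitch) Rx(roll)).
In Python, from workcell import manip gives the robot as it stands. The module is installed in compiled form; this text tells all that it offers.
- The arm moves only by the tool jog_arm, never from a script. Its argument "moves" is one flat list of numbers, 7 for each row, row after row: the shift along the tool's x, y, z in m, then the turn, a rotation vector about the tool's x, y, z in degrees, then the closure in counts, from 0 (fully open) to 255 (shut). In form: [x, y, z, rx, ry, rz, gripper, x, y, z, rx, ry, rz, gripper, ...]. A call has 1 to 5 rows; each row shifts and turns the commanded pose from where the row before left it, along the tool's axes as they then stand; what a row does not reach is not made up. A row lasts 1/12 s, in which the tool goes at most 41.7 mm and 7.16 degrees, less where a joint would pass 70% of its speed; a pose out of reach is approached as far as the arm can. A call with a gripper value outside its range is refused whole. The fingers move at their own pace and stop on an object; "force" is the grip in N (left out, the last holds). Time passes only in rows, so rows that do not move let the fingers close. It gives the time, the measured TCP pose, the force and the opening at its end, in the units of the state.
- manip.state(): the state, without advancing time (a new reading comes with each control period).
- manip.snapshot(name): name is "side" or "top"; returns a dict with "image" (420x560x3 uint8, blue, green, red), "vertical_fov" (degrees; the focal length in pixels is half the picture's height over the tangent of half this angle, whatever the lens; pixels are square), "cx", "cy" (the principal point, pixels), "rvec" (rotation vector, rad) and "tvec" (3), from world to camera coordinates, as OpenCV has them. Camera axes: x right, y down, z forward; pixel columns grow to the right and rows downward; lengths in m; the calibration is good to about 2 mm. A picture is of the moment at which its call begins. There is no depth.
- manip.job_done(): hands the job in, once; it reports no verdict.
The state is a dict: "clock": time; "joints": joint angles; "joint_velocities": joint speeds; "joint_efforts": joint torques, N m; "tool_pos": TCP position; "tcp_rot": TCP orientation; "force": force on the tool from outside, world axes, zero at the start; "ft_torque": the same for the moment, N m; "gripper_width": finger opening in m.
Only numpy, scipy, OpenCV 4.12 (cv2) and the standard library are available. Lean on these libraries where they do the work, as an engineer would, in place of code of your own. Each camera call takes 0.05 s, during which the arm holds its last target. There are 200 camera calls.

## Task

Weigh the cake tin by taking it off the scale: with the tin still on the pan, twist the scale's zero knob clockwise to its stop, then let go so that it springs back. Then lift the tin off the pan and hold it level and still in the air straight above the pan, about 10 cm clear of it, so the reading can be taken; finish while still holding it there, do not put it down. Never tip the tin, and leave the other things on the table where they are.

Things in the scene. Friction and masses are not known exactly. Their poses are not given: they have to be found in the camera images.
- scale: Fixed bench scale, white, steel pan. Origin: on the table under the pan's centre; x from console to pan (away from the robot), y left, z up. Pan 156 (x) by 200 (y), top 50 high. Console before it: x -190 to -80, 200 wide, top 45 high; blank flat display on its left, zero knob on its right, 140 before and 50 right of the pan's centre. Sizes in mm.
- pan (a point): Centre of the pan's top surface, 50 above the table; axes as the scale's. Sizes in mm.
- knob_grip (a point): On the zero knob's vertical axis at grip height, 74 above the table. Black knob: round skirt 48 dia (top 52 above the table) with an upright grip bar 46 long, 12 thick, reaching from 52 to 86 above the table. The bar runs along this point's x, thickness along y, z up. Turns with the knob; at rest its x is the scale's x. Sizes in mm.
- zero_knob (a joint): Angle of the spring-return zero knob: 0 at rest, grows clockwise seen from above, 1.0 rad (57 degrees) at its hard stop. The spring pulls it back with 0.1 N m per rad; let go of, it returns to 0 by itself in about half a second.
- tin_center (a point): Centre (half-way up) of the filled loaf tin on the scale's pan. Dark steel open tin, straight walls, 58 wide (x) by 150 long (y) by 50 high (z), underside 25 below this point; dark cake inside to 7 below the rim. 0.3 to 0.65 kg, centre of mass near this point: grip it across the 58 width at mid-length. Sizes in mm.
- spare_tin: Bystander: another loaf tin just like the task's one, standing on the table to the left of the scale. Origin: centre of underside; x across, y along its length, z up. Sizes in mm.
- jar: Bystander: amber jar with steel lid, 64 dia x 95 high, on the table to the right of the scale. Origin: centre of underside. Sizes in mm.
- scraper: Bystander: bench scraper lying flat, steel blade with wooden grip, 75 x 120 x 18, on the table left of the scale's front console. Origin: middle of its underside. Sizes in mm.
- mug: Bystander: white mug, 80 dia x 90 high, far right on the table. Origin: centre of underside. Sizes in mm.
- bowl: Bystander: steel bowl, 150 dia x 60 high, far right on the table. Origin: centre of underside. Sizes in mm.
- spatula: Bystander: spatula lying far left on the table. Origin: underside. Sizes in mm.
- brush: Bystander: brush lying on the table, right of the robot, near. Origin: underside. Sizes in mm.
Mind the look-alikes: they are no part of the job. Leave any orange or red look-alike of the part that bears tin_center alone.

How it is judged:
By the outcome, as a careful person would: the job done as asked, in the order asked, and still so for the second after the job is handed in, while the arm keeps its last pose, push and grip.
It also fails if it takes over 51 s, if anything falls off the work surface, if the arm or the gripper's body presses on something with over 40 N, if the wrist force passes 120 N, or if a joint passes its speed limit or range.

## Working session

There is one attempt and no reset: what is moved stays moved. The work goes in short steps, Python scripts to look and compute and a tool call to move; the robot and the scene stay as the last step left them, time stands still between calls to the robot, and variables do not carry over. Pictures are saved under pics/ and viewed, about 8 in all and at most 12, crops included, and the job is handed in when it is done.

Besides the shell and the picture viewer there is one more tool, called as name(argument=value, ...), one argument or row to a line, values as JSON. jog_arm: Moves the arm, as the interface text tells. Its arguments: {"type":"object","properties":{"moves":{"type":"array"},"force":{"type":"number"}},"required":["moves"]}

```bash
mkdir -p pics; cat > h.py <<'E'
import numpy as np, cv2, json
from workcell import manip
def snap(n,f):
    s=manip.snapshot(n); cv2.imwrite(f'pics/{f}.png',s['image'])
    np.savez(f'pics/{f}.npz',**{k:np.array(s[k]) for k in s}); return s
def cam(f):
    s=np.load(f'pics/{f}.npz'); F=210/np.tan(np.radians(float(s['vertical_fov']))/2)
    R=cv2.Rodrigues(s['rvec'].astype(float).ravel())[0]; return s,F,R,s['tvec'].astype(float).ravel()
def ray(f,uv):
    s,F,R,t=cam(f); d=R.T@np.array([(uv[0]-s['cx'])/F,(uv[1]-s['cy'])/F,1]); return -R.T@t,d
def atz(f,uv,z):
    o,d=ray(f,uv); return o+d*(z-o[2])/d[2]
def tri(a,ua,b,ub):
    o,d=ray(a,ua);p,e=ray(b,ub); k=np.linalg.lstsq(np.c_[d,-e],p-o,rcond=None)[0]
    x,y=o+d*k[0],p+e*k[1]; return (x+y)/2,np.linalg.norm(x-y)
def proj(f,P):
    s,F,R,t=cam(f); c=R@np.array(P)+t; return c[:2]/c[2]*F+[s['cx'],s['cy']]
E
python3 - <<'E'
from h import *
a=snap('side','s0');b=snap('top','t0')
for f in('s0','t0'):
    s,F,R,t=cam(f);print(f,F,s['cx'],s['cy'],-R.T@t,R[2])
print(manip.state())
E
```

```text
s0 469.4570381507521 276.9271196496914 206.7182068067355 [-0.31071877  0.88249384  1.1163876 ] [ 0.51919734 -0.54680382 -0.6568407 ]
t0 379.82542653300584 280.0673348893232 200.6721736014109 [ 0.41139978 -0.01795384  1.23681909] [ 0.10539182  0.0040943  -0.99442235]
{'clock': 0.1, 'joints': array([-1.31425868e+00,  3.77970564e-01,  7.97512897e-02,  1.27440972e+00,
       -1.21714475e-05,  1.46048034e+00]), 'joint_velocities': array([ 1.53646925e-03, -1.30035376e-03,  2.39606464e-03,  6.16369175e-04,
       -7.33549776e-05, -6.02150692e-04]), 'joint_efforts': array([ 1.12263435e-03, -4.64693463e+01,  2.70582980e+01,  1.20554381e-02,
       -1.50915266e-04, -3.56933597e-06]), 'tool_pos': array([ 0.20608213, -0.53616089,  0.23046224]), 'tcp_rot': array([-3.13976979e+00, -1.89665004e-04,  3.66853478e-01]), 'force': array([-0.03761042,  0.1983258 , -0.08508264]), 'ft_torque': array([ 0.06117696,  0.069161  , -0.01383959]), 'gripper_width': 0.08560865091365781}
```

View pics/s0.png

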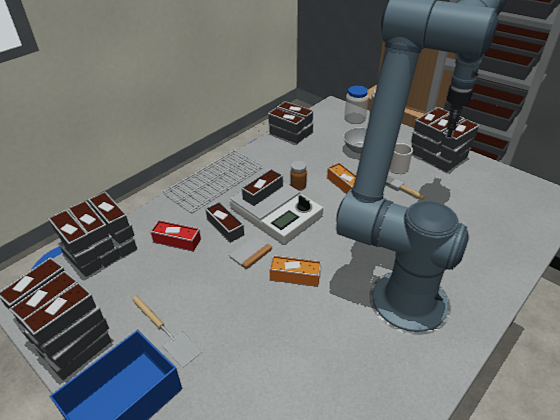

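View pics/t0.png

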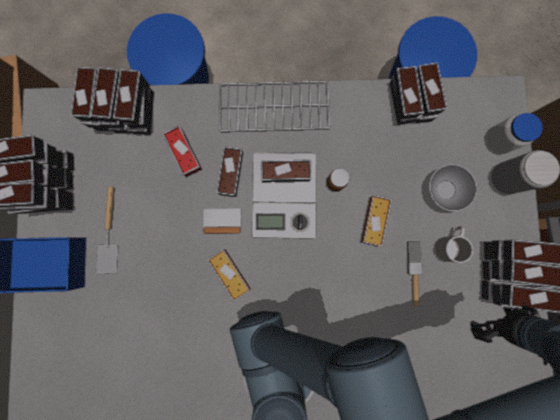

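The task tin is the dark one on the pan: top (286,170), side (263,186). Things it could be taken for, by top pixel: spare dark tin (230,172), red tin (182,150), orange tins (229,274) and (376,221), and the stacks at the edges. The knob is at top (300,221), side (304,203). Next is one close crop of both views.

```bash
python3 - <<'E'
from h import *
a=cv2.imread('pics/s0.png')[160:250,215:335];b=cv2.imread('pics/t0.png')[145:245,240:360]
a=cv2.resize(a,None,fx=5,fy=5,interpolation=2)[:, :600];b=cv2.resize(b,None,fx=5,fy=5,interpolation=2)
cv2.imwrite('pics/ca.png',a);cv2.imwrite('pics/cb.png',b)
E
```

```text
(no output)
```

View pics/ca.png

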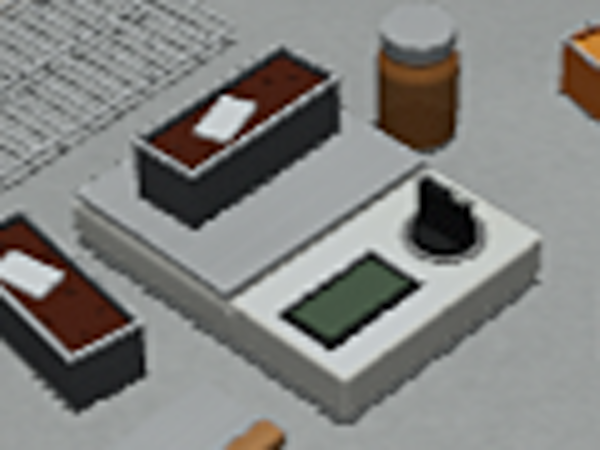

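View pics/cb.png

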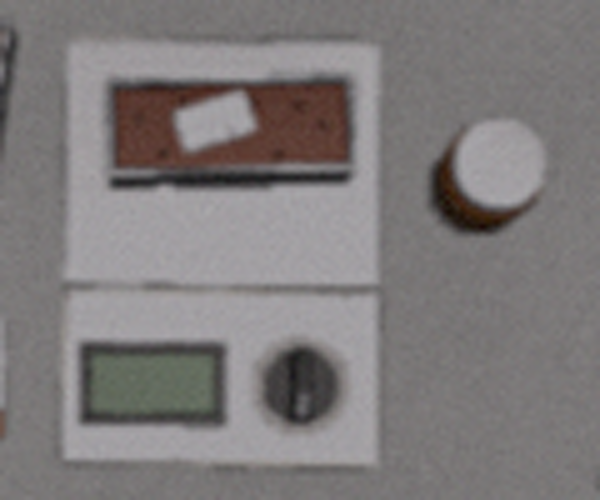

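```bash
python3 - <<'E'
from h import *
S=lambda u,v:((u+.5)/5-.5+215,(v+.5)/5-.5+160)
T=lambda u,v:((u+.5)/5-.5+240,(v+.5)/5-.5+145)
P={'tin+x+y':((137,140),(111,79)),'tin-x+y':((195,176),(111,170)),'tin-x-y':((339,76),(351,170)),'tin+x-y':((283,48),(351,79)),
'pan+x+y':((78,195),(67,42)),'pan-x+y':((230,292),(65,285)),'pan-x-y':((427,165),(378,285)),
'bar+x':((424,178),(297,349)),'bar-x':((472,205),(303,412)),'con-x-y':((540,240),(378,463)),'con-x+y':((345,378),(63,459)),
'disp+x+y':((283,315),(82,345)),'skirt':((446,238),(300,385))}
for k,(a,b) in P.items():
    p,e=tri('s0',S(*a),'t0',T(*b)); print(k,p.round(4),round(e,4))
print('skirt', atz('t0',T(300,385),.052))
for z in(.086,.1):print(atz('t0',T(231,125),z))
E
```

```text
tin+x+y [0.6569 0.039  0.0952] 0.0017
tin-x+y [0.6003 0.0397 0.0943] 0.003
tin-x-y [ 0.5967 -0.1051  0.099 ] 0.0004
tin+x-y [ 0.6538 -0.1072  0.0948] 0.0002
pan+x+y [0.6922 0.0688 0.0445] 0.003
pan-x+y [0.5361 0.073  0.0484] 0.0015
pan-x-y [ 0.5314 -0.125   0.0401] 0.0028
bar+x [ 0.4888 -0.0707  0.085 ] 0.0032
bar-x [ 0.4499 -0.074   0.0805] 0.0053
con-x-y [ 0.4209 -0.1203  0.0353] 0.0013
con-x+y [0.4275 0.0769 0.041 ] 0.0006
disp+x+y [0.4977 0.0628 0.044 ] 0.0029
skirt [ 0.4696 -0.0736  0.0395] 0.0022
skirt [ 0.46982477 -0.07232189  0.052     ]
[ 0.6289099  -0.03321375  0.086     ]
[ 0.62626383 -0.03302811  0.1       ]
```

```bash
cat > fit.py <<'E'
from h import *
from scipy.optimize import least_squares
S=lambda u,v:((u+.5)/5-.5+215,(v+.5)/5-.5+160)
T=lambda u,v:((u+.5)/5-.5+240,(v+.5)/5-.5+145)
def fit(pts,x0,lab):
    def r(q):
        x,y,a,dz=q;c,s=np.cos(a),np.sin(a)
        return np.concatenate([proj(f,[x+c*p[0]-s*p[1],y+s*p[0]+c*p[1],p[2]+dz])-uv for f,uv,p in pts])
    o=least_squares(r,x0); print(lab,o.x.round(4),'rms px',np.sqrt((o.fun**2).mean()).round(2))
    return o.x
if __name__=='__main__':
    h=[(.078,.1,.05),(-.078,.1,.05),(-.078,-.1,.05)]; c=[(-.19,-.1,.045),(-.19,.1,.045)]
    pt=[('t0',T(*u),p) for u,p in zip([(67,42),(65,285),(378,285),(378,463),(63,459)],h+c)]+[('t0',T(380,42),(.078,-.1,.05))]
    ps=[('s0',S(*u),p) for u,p in zip([(78,195),(230,292),(427,165),(540,240),(345,378)],h+c)]
    fit(pt+ps,[.61,-.03,0,0],'scale');
    fit(pt,[.61,-.03,0,0],'scale top');fit(ps,[.61,-.03,0,0],'scale side')
    k=[(.029,.075,.1),(-.029,.075,.1),(-.029,-.075,.1),(.029,-.075,.1)]
    t=[('t0',T(*u),p) for u,p in zip([(111,79),(111,170),(351,170),(351,79)],k)]
    s=[('s0',S(*u),p) for u,p in zip([(137,140),(195,176),(339,76),(283,48)],k)]
    fit(t+s,[.61,-.03,0,0],'tin')
    x,y,a,_=fit(pt+ps,[.61,-.03,0,0],'scale')
    print('knob',x-.14*np.cos(a)+.05*np.sin(a),y-.14*np.sin(a)-.05*np.cos(a))
E
python3 fit.py
```

```text
scale [ 0.6129 -0.0284 -0.034  -0.0067] rms px 0.54
scale top [ 0.6138 -0.0277 -0.0317 -0.0123] rms px 0.22
scale side [ 0.6305 -0.0494 -0.0425 -0.0303] rms px 0.39
tin [ 0.6272 -0.0336 -0.0158 -0.0048] rms px 0.5
scale [ 0.6129 -0.0284 -0.034  -0.0067] rms px 0.54
knob 0.47130454349751716 -0.07359251402928282
```

Pan height (about 0.045), rim (about 0.095) and bar top (about 0.083) triangulate about 5 mm low against the text. The positions agree, with reach 0.47 to 0.63 m. I'm moving above the knob now.

jog_arm(
  moves=[0.0295,-0.024,0,0,0,0,0,0.0295,-0.024,0,0,0,0,0,0.0295,-0.024,0,0,0,0,0,0.0295,-0.024,0,0,0,0,0,0.0295,-0.024,0,0,0,0,0],
)

```text
clock: 0.52
tool_pos: [0.3011, -0.37, 0.2308]
tcp_rot: [-3.141, -0.0, 0.366]
force: [1.0, -0.7, -1.1]
gripper_width: 0.0857
```

jog_arm(
  moves=[0.0295,-0.024,0,0,0,0,0,0.0295,-0.024,0,0,0,0,0,0.0295,-0.024,0,0,0,0,0,0.0295,-0.024,0,0,0,0,0,0.0295,-0.024,0,0,0,0,0],
)

```text
clock: 0.93
tool_pos: [0.3958, -0.205, 0.231]
tcp_rot: [-3.141, 0.0, 0.367]
force: [0.2, -0.5, 0.5]
gripper_width: 0.0856
```

jog_arm(
  moves=[0.0295,-0.024,0,0,0,0,0,0.0295,-0.024,0,0,0,0,0,0.0295,-0.024,0,0,0,0,0,0.0295,-0.024,0,0,0,0,0,0,0,0,0,0,-7,0],
)

```text
clock: 1.35
tool_pos: [0.4734, -0.0696, 0.2309]
tcp_rot: [-3.14, -0.002, 0.497]
force: [-0.8, -0.5, -0.3]
gripper_width: 0.0854
```

jog_arm(
  moves=[0,0,0,0,0,-7,0,0,0,0,0,0,-7,0,0,0,0,0,0,-7,0,0,0,0,0,0,-7,0,0,0,0,0,0,-7,0],
)

```text
clock: 1.77
tool_pos: [0.4709, -0.0748, 0.2308]
tcp_rot: [-3.141, 0.0, 1.106]
force: [0.6, -0.5, 0.8]
gripper_width: 0.0857
```

jog_arm(
  moves=[0,0,0,0,0,-7,0,0,0,0,0,0,-7,0,0,0,0,0,0,-7,0,0,0,0,0,0,-7,0,0,0,0,0,0,-7,0],
)

```text
clock: 2.18
tool_pos: [0.4708, -0.0749, 0.2308]
tcp_rot: [-3.141, -0.0, 1.717]
force: [0.5, 0.2, -0.4]
gripper_width: 0.0853
```

jog_arm(
  moves=[0,0,0,0,0,-7,0,0,0,0,0,0,-7,0,0,0,0,0,0,-7,0,0,0,0,0,0,-7,0,0,0,0,0,0,-7,0],
)

```text
clock: 2.6
tool_pos: [0.4708, -0.0749, 0.2308]
tcp_rot: [-3.141, -0.001, 2.328]
force: [0.3, -0.1, 0.4]
gripper_width: 0.0854
```

jog_arm(
  moves=[0,0,0,0,0,-7,0,0,0,0,0,0,-7,0,0,0,0,0,0,-7,0,0,0,0,0,0,-7,0,0,0,0,0,0,-7,0],
)

```text
clock: 3.02
tool_pos: [0.4708, -0.0749, 0.2308]
tcp_rot: [3.142, -0.001, 2.938]
force: [-0.4, -0.1, 0.6]
gripper_width: 0.0856
```

```bash
python3 - <<'E'
from h import *
s=manip.state();print(s['clock'],s['tool_pos'],s['tcp_rot'],s['joints'])
E
```

```text
3.0167 [ 0.47082011 -0.07490564  0.23080772] [ 3.14154889e+00 -1.13230287e-03  2.93839382e+00] [-2.90906860e-01  1.79579596e-01 -1.87992887e-01  1.20435563e+00
 -5.55923055e-05 -8.77079715e-02]
```

jog_arm(
  moves=[0,0,0,0,0,-4.9,0,0,0,0,0,0,-4.9,0,0,0,0.035,0,0,0,0,0,0,0.035,0,0,0,0,0,0,0.035,0,0,0,0],
)

```text
clock: 3.43
tool_pos: [0.4717, -0.0751, 0.1255]
tcp_rot: [-3.141, 0.002, 3.103]
force: [-0.2, 0.4, -0.5]
gripper_width: 0.0857
```

jog_arm(
  moves=[0,0,0.026,0,0,0,0,0,0,0,0,0,0,0],
)

```text
clock: 3.6
tool_pos: [0.4662, -0.0736, 0.095]
tcp_rot: [3.139, -0.011, 3.103]
force: [-1.2, -0.2, -0.2]
gripper_width: 0.0855
```

```bash
python3 - <<'E'
from h import *
a=snap('side','s1')['image'];b=snap('top','t1')['image']
a=cv2.resize(a[155:255,240:370],(780,600),interpolation=2)[:300*2];b=cv2.resize(b[170:270,240:340],None,fx=6,fy=6,interpolation=2)
cv2.imwrite('pics/c1.png',np.hstack([cv2.resize(a,(455,350)),cv2.resize(b,(345,350))]))
print(manip.state()['tool_pos'],manip.state()['tcp_rot'],manip.state()['ft_torque'])
for f in('s1','t1'):print(f,[proj(f,[.4708,-.0749,z]).round(1) for z in(.1,.086,.052)])
E
```

```text
[ 0.4700594  -0.07466742  0.09983593] [ 3.14090483e+00 -2.97963040e-03  3.10347913e+00] [ 0.01366547 -0.00322775  0.04160215]
s1 [array([303.8, 193.4]), array([303.7, 196.6]), array([303.5, 204.1])]
t1 [array([301.2, 220.4]), array([300.9, 220.7]), array([300.4, 221.3])]
```

View pics/c1.png

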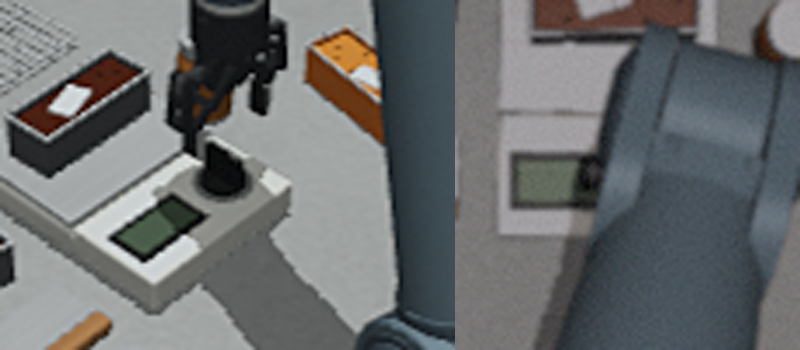

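Side crop: the finger tips at (294,198) and (315,187) straddle the bar, whose top is at (303,198), so the gripper is centred. The top view is blocked by the arm. I'll descend and grip.

jog_arm(
  moves=[0,0.001,0.014,0,0,0,0,0,0,0.014,0,0,0,0,0,0,0.008,0,0,0,0,0,0,0.006,0,0,0,0,0,0,0,0,0,0,0],
  force=60,
)

```text
clock: 4.12
tool_pos: [0.4716, -0.0741, 0.0585]
tcp_rot: [-3.141, 0.0, 3.103]
force: [-1.1, 0.1, -0.5]
gripper_width: 0.0853
```

jog_arm(
  moves=[0,0,0,0,0,0,255,0,0,0,0,0,0,255,0,0,0,0,0,0,255,0,0,0,0,0,0,255,0,0,0,0,0,0,255],
)

```text
clock: 4.53
tool_pos: [0.4716, -0.0741, 0.0587]
tcp_rot: [-3.141, 0.001, 3.103]
force: [0.1, -0.3, 0.3]
gripper_width: 0.0257
```

jog_arm(
  moves=[0,0,0,0,0,0,255,0,0,0,0,0,0,255,0,0,0,0,0,0,255,0,0,0,0,0,0,255,0,0,0,0,0,0,255],
)

```text
clock: 4.95
tool_pos: [0.4715, -0.0738, 0.0587]
tcp_rot: [3.141, 0.001, 3.104]
force: [-2.0, 2.3, 5.4]
gripper_width: 0.0115
```

```bash
python3 - <<'E'
from h import *
s=manip.state()
for k in('clock','tool_pos','tcp_rot','joints','force','ft_torque','gripper_width'):print(k,s[k])
E
```

```text
clock 4.95
tool_pos [ 0.47149157 -0.07382365  0.05867492]
tcp_rot [3.14124290e+00 5.53421741e-04 3.10365826e+00]
joints [-2.88657235e-01  3.14624675e-01 -4.88956623e-01  7.66765686e-01
  4.76124021e-04 -2.50722833e-01]
force [-1.98491913  2.32296213  5.38636872]
ft_torque [ 0.34226698  0.21199898 -0.03777517]
gripper_width 0.011455739769675526
```

jog_arm(
  moves=[0,0,0,0,0,5,255,0,0,0,0,0,5,255,0,0,0,0,0,5,255,0,0,0,0,0,5,255,0,0,0,0,0,5,255],
)

```text
clock: 5.37
tool_pos: [0.4713, -0.0745, 0.0587]
tcp_rot: [-3.14, 0.001, 2.663]
force: [-1.9, -0.4, 4.8]
gripper_width: 0.0111
```

jog_arm(
  moves=[0,0,0,0,0,5,255,0,0,0,0,0,5,255,0,0,0,0,0,5,255,0,0,0,0,0,5,255,0,0,0,0,0,5,255],
)

```text
clock: 5.78
tool_pos: [0.4708, -0.0751, 0.0587]
tcp_rot: [-3.139, 0.002, 2.226]
force: [-3.8, -2.1, 6.3]
gripper_width: 0.0108
```

```bash
python3 - <<'E'
from h import *
s=manip.state()
for k in('clock','tool_pos','tcp_rot','force','ft_torque','gripper_width'):print(k,s[k])
E
```

```text
clock 5.7833
tool_pos [ 0.47080784 -0.07511378  0.05866637]
tcp_rot [-3.13905600e+00  1.66866221e-03  2.22626693e+00]
force [-3.80249251 -2.07036584  6.32320714]
ft_torque [-0.45910842  0.69863141  0.13050264]
gripper_width 0.010841987304327744
```

jog_arm(
  moves=[0,0,0,0,0,2,255,0,0,0,0,0,2,255,0,0,0,0,0,2,255,0,0,0,0,0,2,255,0,0,0,0,0,0,255],
)

```text
clock: 6.2
tool_pos: [0.4706, -0.0752, 0.0587]
tcp_rot: [-3.139, 0.002, 2.091]
force: [-4.8, -2.6, 6.9]
gripper_width: 0.011
```

```bash
python3 - <<'E'
from h import *
s=manip.state()
for k in('clock','tool_pos','tcp_rot','force','ft_torque','gripper_width'):print(k,s[k])
E
```

```text
clock 6.2
tool_pos [ 0.47058841 -0.07523776  0.05865336]
tcp_rot [-3.13879120e+00  2.05312953e-03  2.09053816e+00]
force [-4.75122457 -2.61480789  6.923847  ]
ft_torque [-0.49624712  0.84891849  0.44309733]
gripper_width 0.011044812264570568
```

jog_arm(
  moves=[0,0,0,0,0,2,255,0,0,0,0,0,0,255,0,0,0,0,0,0,255],
)

```text
clock: 6.45
tool_pos: [0.4706, -0.0752, 0.0587]
tcp_rot: [-3.139, 0.002, 2.059]
force: [-3.5, -3.1, 7.9]
gripper_width: 0.011
```

```bash
python3 - <<'E'
from h import *
s=manip.state()
for k in('clock','tcp_rot','force','ft_torque','gripper_width'):print(k,s[k])
a=snap('side','s2')['image'];cv2.imwrite('pics/c2.png',cv2.resize(a[165:235,265:345],None,fx=7,fy=7,interpolation=2))
E
```

```text
clock 6.45
tcp_rot [-3.13868384e+00  2.41416055e-03  2.05875659e+00]
force [-3.50290116 -3.13022683  7.88708596]
ft_torque [-0.58674672  0.79680843  1.12606849]
gripper_width 0.011040751830641656
```

View pics/c2.png

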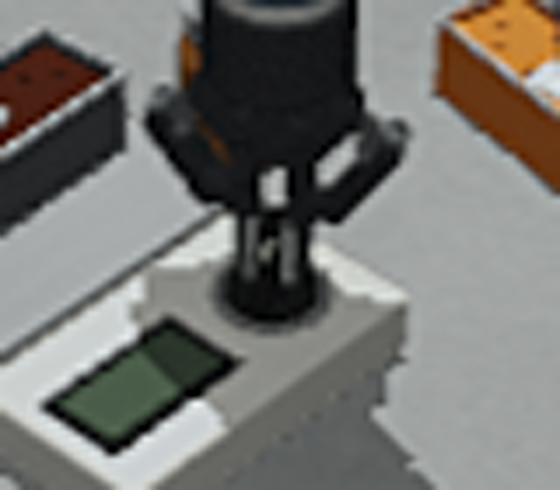

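The moment rose to 1.1 N m at 59.9° of turn, so the knob is hard on its stop. The crop shows the closed fingers on the bar at about (303,200). I'll let go now.

jog_arm(
  moves=[0,0,0,0,0,0,0,0,0,0,0,0,0,0,0,0,0,0,0,0,0,0,0,0,0,0,0,0,0,0,0,0,0,0,0],
)

```text
clock: 6.92
tool_pos: [0.4712, -0.0738, 0.0581]
tcp_rot: [-3.142, -0.0, 2.056]
force: [0.6, 0.8, 0.8]
gripper_width: 0.0711
```

jog_arm(
  moves=[0,0,0,0,0,0,0,0,0,0,0,0,0,0,0,0,0,0,0,0,0,0,0,0,0,0,0,0,0,0,0,0,0,0,0],
)

```text
clock: 7.33
tool_pos: [0.4713, -0.074, 0.0583]
tcp_rot: [-3.142, 0.0, 2.056]
force: [0.7, -0.1, 0.0]
gripper_width: 0.0854
```

jog_arm(
  moves=[0,0,-0.02,0,0,0,0,0,0,-0.03,0,0,0,0,0,0,-0.035,0,0,0,0,0,0,-0.035,0,0,0,0,0,0,-0.03,0,0,0,0],
)

```text
clock: 7.75
tool_pos: [0.4713, -0.074, 0.2106]
tcp_rot: [3.141, 0.001, 2.056]
force: [0.3, -0.6, -0.1]
gripper_width: 0.0853
```

```bash
python3 - <<'E'
from h import *
a=snap('side','s3')['image'];cv2.imwrite('pics/c3.png',cv2.resize(a[150:250,215:335],None,fx=5,fy=5,interpolation=2))
s=manip.state()
for k in('clock','tool_pos','tcp_rot','force','joints'):print(k,s[k])
E
```

```text
clock 7.8
tool_pos [ 0.47452803 -0.07493674  0.21630336]
tcp_rot [3.13419351 0.00737568 2.05630928]
force [1.26430199 0.23551798 3.65254991]
joints [-2.88706893e-01  1.82377825e-01 -2.22500235e-01  1.15547140e+00
 -1.00050444e-04  7.96548675e-01]
```

View pics/c3.png

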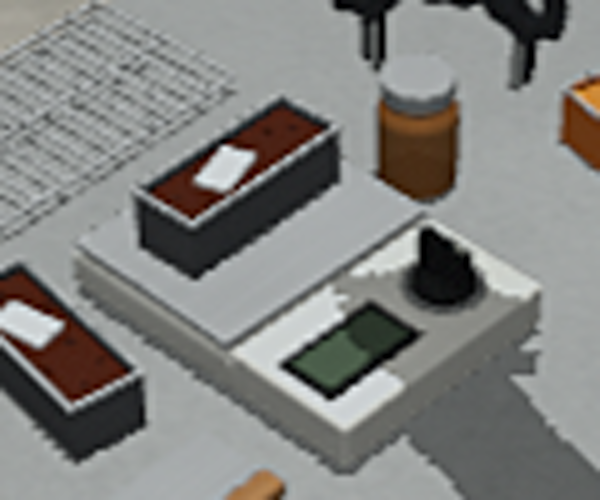

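The crop shows the knob back at rest and the tin unmoved on the pan. Now to the tin.

jog_arm(
  moves=[0,0,0,0,0,5.8,0,0,0,0,0,0,5.8,0,0,0,0,0,0,5.8,0,0,0,0,0,0,5.7,0,0,0,0,0,0,5.7,0],
)

```text
clock: 8.22
tool_pos: [0.4712, -0.074, 0.2081]
tcp_rot: [-3.142, 0.0, 1.549]
force: [-0.0, 0.3, -0.0]
gripper_width: 0.0853
```

jog_arm(
  moves=[0.009,0.031,0,0,0,0,0,0.009,0.031,0,0,0,0,0,0.009,0.031,0,0,0,0,0,0.008,0.031,0,0,0,0,0,0.008,0.031,0,0,0,0,0],
)

```text
clock: 8.63
tool_pos: [0.6283, -0.0332, 0.2079]
tcp_rot: [-3.142, 0.0, 1.554]
force: [-0.2, 0.0, -0.2]
gripper_width: 0.0853
```

jog_arm(
  moves=[0,0,0.03,0,0,0,0,0,0,0.03,0,0,0,0,0,0,0.02,0,0,0,0,0,0,0.01,0,0,0,0,0,0,0,0,0,0,0],
)

```text
clock: 9.05
tool_pos: [0.6247, -0.0333, 0.115]
tcp_rot: [-3.136, -0.001, 1.554]
force: [-0.9, 0.1, -0.7]
gripper_width: 0.0852
```

```bash
python3 - <<'E'
from h import *
s=manip.state()
for k in('clock','tool_pos','tcp_rot','force','joints'):print(k,s[k])
a=snap('side','s4')['image'];cv2.imwrite('pics/c4.png',cv2.resize(a[130:230,205:325],None,fx=5,fy=5,interpolation=2))
p=s['tool_pos'];print([proj('s4',p+[dx,0,.013]).round(1) for dx in(-.043,0,.043)])
E
```

```text
clock 9.05
tool_pos [ 0.6246598  -0.03332399  0.1150448 ]
tcp_rot [-3.13565267e+00 -7.20318553e-04  1.55365024e+00]
force [-0.91170847  0.11699501 -0.65728574]
joints [-1.54611510e-01  5.37000377e-01  2.72952803e-02  1.06707389e+00
 -1.00458169e-04  1.43332906e+00]
[array([271.5, 179.3]), array([262.5, 174.3]), array([253.7, 169.4])]
```

View pics/c4.png

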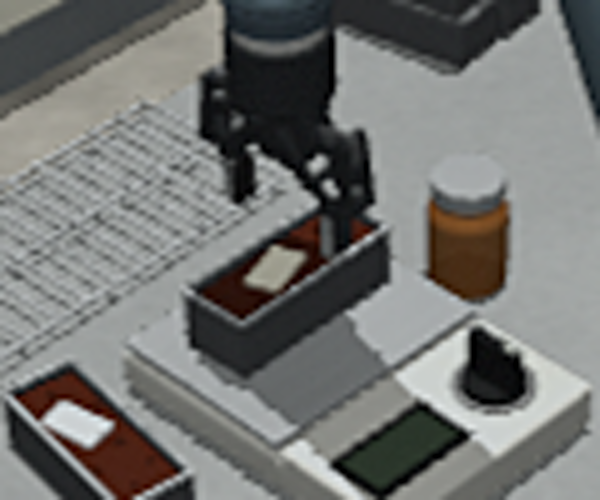

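The tips at (253,169) and (272,180) match the projection and straddle the rim, whose centre is at (262,182). I'll descend in small steps.

jog_arm(
  moves=[0,0,0,0,0,0,0,0,0,0.01,0,0,0,0,0,0,0.01,0,0,0,0,0,0,0.01,0,0,0,0,0,0,0.005,0,0,0,0],
)

```text
clock: 9.52
tool_pos: [0.6261, -0.0336, 0.0816]
tcp_rot: [-3.14, -0.0, 1.554]
force: [0.1, -0.3, -0.5]
gripper_width: 0.0853
```

jog_arm(
  moves=[0,0,0.01,0,0,0,0,0,0,0.006,0,0,0,0,0,0,0.005,0,0,0,0,0,0,0,0,0,0,0,0,0,0,0,0,0,0],
)

```text
clock: 9.93
tool_pos: [0.6267, -0.0337, 0.0619]
tcp_rot: [-3.141, -0.0, 1.554]
force: [0.3, -0.2, 0.9]
gripper_width: 0.0856
```

```bash
python3 - <<'E'
from h import *
s=manip.state()
for k in('clock','tool_pos','tcp_rot','force','ft_torque'):print(k,s[k])
a=snap('side','s5')['image'];cv2.imwrite('pics/c5.png',cv2.resize(a[130:230,205:325],None,fx=5,fy=5,interpolation=2))
E
```

```text
clock 9.9333
tool_pos [ 0.62674652 -0.03365845  0.06191161]
tcp_rot [-3.14085735e+00 -3.83416112e-05  1.55362343e+00]
force [ 0.30212612 -0.24741764  0.91293655]
ft_torque [ 0.04830235 -0.0187194   0.01112033]
```

View pics/c5.png

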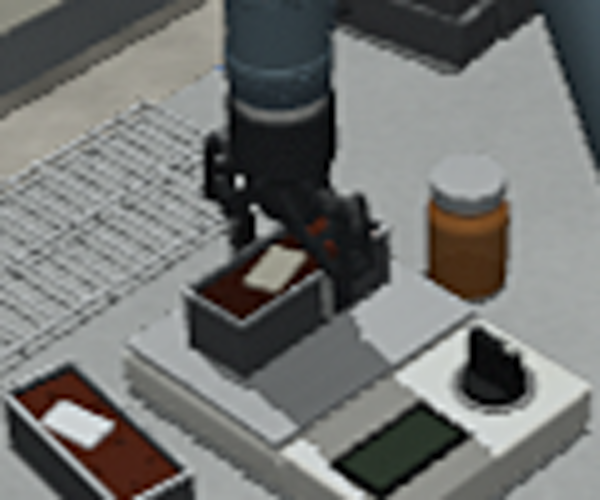

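The fingers straddle the tin walls without touching (no force). I'll go 6 mm lower and close.

jog_arm(
  moves=[0,0,0.006,0,0,0,0,0,0,0,0,0,0,0,0,0,0,0,0,0,255,0,0,0,0,0,0,255,0,0,0,0,0,0,255],
  force=60,
)

```text
clock: 10.4
tool_pos: [0.6274, -0.0338, 0.0569]
tcp_rot: [3.141, 0.0, 1.554]
force: [-0.5, 0.5, -4.0]
gripper_width: 0.0575
```

jog_arm(
  moves=[0,0,0,0,0,0,255,0,0,0,0,0,0,255,0,0,0,0,0,0,255,0,0,0,0,0,0,255,0,0,0,0,0,0,255],
)

```text
clock: 10.82
tool_pos: [0.6274, -0.0338, 0.0568]
tcp_rot: [3.141, 0.0, 1.554]
force: [-0.8, 0.4, 3.7]
gripper_width: 0.0573
```

```bash
python3 - <<'E'
from h import *
s=manip.state()
for k in('clock','tool_pos','tcp_rot','force','ft_torque','gripper_width'):print(k,s[k])
E
```

```text
clock 10.8167
tool_pos [ 0.62740563 -0.03377206  0.05675274]
tcp_rot [3.14066560e+00 2.06193532e-04 1.55364096e+00]
force [-0.76718262  0.3536527   3.6928144 ]
ft_torque [0.04934791 0.23470956 0.02407761]
gripper_width 0.057297492578876716
```

jog_arm(
  moves=[0,0,-0.002,0,0,0,255,0,0,-0.004,0,0,0,255,0,0,-0.006,0,0,0,255,0,0,-0.006,0,0,0,255,0,0,-0.006,0,0,0,255],
)

```text
clock: 11.23
tool_pos: [0.6266, -0.0336, 0.0804]
tcp_rot: [-3.141, -0.0, 1.554]
force: [-0.5, -0.0, -4.4]
gripper_width: 0.0574
```

```bash
python3 - <<'E'
from h import *
s=manip.state()
for k in('clock','tool_pos','tcp_rot','force','ft_torque','gripper_width'):print(k,s[k])
E
```

```text
clock 11.2333
tool_pos [ 0.62658123 -0.03364901  0.08040882]
tcp_rot [-3.14055118e+00 -4.46924888e-05  1.55356712e+00]
force [-0.50082044 -0.04994026 -4.36451176]
ft_torque [ 0.04521508  0.00687333 -0.00322852]
gripper_width 0.05742698393188984
```

The tin is carried: 4.4 N, about 0.45 kg, with almost no moment. I'll continue up and centre it over the pan.

jog_arm(
  moves=[0,0,-0.008,0,0,0,255,0,0,-0.008,0,0,0,255,0.001,-0.002,-0.009,0,0,0,255,0.001,-0.002,-0.009,0,0,0,255,0.001,-0.002,-0.009,0,0,0,255],
)

```text
clock: 11.65
tool_pos: [0.621, -0.0305, 0.1245]
tcp_rot: [3.141, 0.0, 1.554]
force: [-0.4, -0.3, -4.9]
gripper_width: 0.0572
```

jog_arm(
  moves=[0.001,-0.002,-0.009,0,0,0,255,0.001,-0.002,-0.009,0,0,0,255,0,-0.002,-0.007,0,0,0,255,0,0,-0.005,0,0,0,255,0,0,-0.003,0,0,0,255],
)

```text
clock: 12.07
tool_pos: [0.6154, -0.0286, 0.1573]
tcp_rot: [3.14, 0.0, 1.554]
force: [0.1, -0.1, -4.9]
gripper_width: 0.0575
```

jog_arm(
  moves=[0,0,0,0,0,0,255,0,0,0,0,0,0,255,0,0,0,0,0,0,255,0,0,0,0,0,0,255,0,0,0,0,0,0,255],
)

```text
clock: 12.48
tool_pos: [0.6148, -0.0285, 0.1557]
tcp_rot: [-3.141, -0.0, 1.554]
force: [-0.1, -0.6, -4.1]
gripper_width: 0.0576
```

```bash
python3 - <<'E'
from h import *
s=manip.state()
for k in('clock','tool_pos','tcp_rot','force','ft_torque','joint_velocities','gripper_width'):print(k,s[k])
a=snap('side','s6')['image'];cv2.imwrite('pics/c6.png',cv2.resize(a[110:240,195:335],None,fx=4.5,fy=4.5,interpolation=2))
E
```

```text
clock 12.4833
tool_pos [ 0.61479735 -0.02847357  0.15571762]
tcp_rot [-3.14059986e+00 -2.55878347e-05  1.55356159e+00]
force [-0.08739083 -0.58588754 -4.11046328]
ft_torque [-0.00989049  0.02810505  0.02455684]
joint_velocities [-6.01376960e-04 -4.49588135e-04  1.25044870e-03 -3.01358157e-05
  3.51340402e-04  3.50485363e-05]
gripper_width 0.05761889764256593
```

View pics/c6.png

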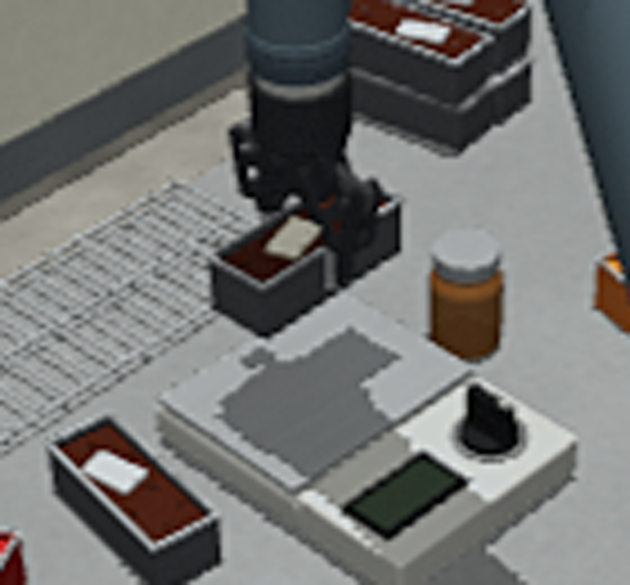

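The tin hangs level and clear of the pan, lifted 99 mm. The knob is at rest and the neighbours are unmoved.

```bash
python3 -c "
from workcell import manip
print(manip.job_done())"
```

```text
the job is handed in; nothing more can be done
None
```

The job is handed in at about 12.5 s of the 51 s allowed, with the arm still holding the tin in the air above the pan.

- **Zero knob:** I turned it clockwise, with the tin still on the pan, until the moment jumped to 1.1 N m after about 60° of tool turn. That is well above the spring's 0.1 N m, so it was on its stop. I then let go, and the picture after shows it back at rest.
- **Tin:** I gripped it across its width (57.5 mm opening) and lifted it 99 mm. While lifting I shifted it about 13 mm to centre it over the pan. It weighed 4.1–4.9 N (about 0.45 kg), and the arm was still.
- **Level and neighbours:** The last readings show the tool within 0.001 rad of straight down and almost no moment. The last side picture shows the tin level and clear of the pan, with the jar and spare tin where they were. I did not check the objects outside that crop.
- **Disagreement:** Heights measured from the two cameras came out about 5 mm lower than the text. I used the text's heights, and the grasps fitted.

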